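Lock the stamp down and draw out its ink pad

ROBOT

A 6-joint arm with a two-finger parallel gripper is mounted at the origin on a cart in front of the work surface, level with it; the furniture and walls round the work are solid. World frame = base frame: x ahead of the robot, y to its left, z up, the work surface at z = 0. Lengths are in m, angles in rad, forces in N, time in s.
With the tool pointing down it reaches from about 0.25 to 0.725 m from the base axis. Payload 4 kg.
Tool frame: the origin (TCP) lies between the finger pads; the fingertips stand 14 mm ahead of it and the grasp point (between the pads) lies 5 mm behind it; z points along the fingers, y is the line along which they close (so a half turn about z gives the same grasp; the last joint's range is limited). The gripper opens to 85 mm and grips with 20 to 120 N. Pads are 22 mm wide; open, the fingers measure 114 mm over their backs; the gripper's body (76 mm by 85 mm) begins 54 mm behind the grasp point. The pads swing forward as they close: fully open they stand 13 mm farther back than shut.
Start: joints at [1.157, 0.241, 0.005, 1.335, 0, 1.571], TCP at [0.201, 0.458, 0.245] pointing down, gripper open.
Joint ranges: [-2.72, 2.72], [-1.05, 1.87], [-1.09, 1.28], [-1.99, 2.15], [-1.42, 1.44], [-3.14, 3.14]. Speed limits (rad/s): [2.79, 2.79, 3.14, 3.14, 3.14, 3.14].

INTERFACE

Orientations are given as [roll, pitch, yaw] about the fixed x, y, z axes, in that order (R = Rz(yaw) Ry(pitch) Rx(roll)).
In Python, from bench import env, get_image, camera_info gives the robot as it stands.
- The arm moves only by the tool send_rows, never from a script. Its argument "steps" is one flat list of numbers, 7 for each row, row after row: the shift along the tool's x, y, z in cm, then the turn, a rotation vector about the tool's x, y, z in degrees, then the opening, from 0 (shut) to 1 (fully open). In form: [x, y, z, wx, wy, wz, claw, x, y, z, wx, wy, wz, claw, ...]. A call has 1 to 12 rows; each row is the pose to reach, as a shift and turn from the pose commanded when the call began, along the tool's axes at that moment; what a row does not reach only later rows make up. A row lasts 1/8 s, in which the tool goes at most 62.5 mm and 10.7 degrees, less where a joint would pass 70% of its speed; a pose out of reach is approached as far as the arm can. A call with a gripper value outside its range is refused whole. The fingers move at their own pace and stop on an object; the grip force is fixed at half the most. Time passes only in rows, so rows that repeat a pose let the fingers close. It gives the time, the measured TCP pose, the force, the opening and the grip force at its end, in the units of the state.
- env.get_state(): the state, without advancing time (a new reading comes with each control period).
- get_image(name): name is "side" or "top"; returns the picture (400x640x3 uint8, red, green, blue); there is no depth.
- camera_info(name): a dict with "fx", "fy", "cx", "cy" (pixels), "dist" ([k1, k2, p1, p2, k3] as OpenCV has them; the pictures are not rectified), "extrinsics" (4x4, takes a point from camera to world coordinates). Camera axes: x right, y up, looking along -z (the intrinsics and any distortion apply to the point x, -y, -z); pixel columns grow to the right and rows downward; lengths in m; the calibration is good to about 2 mm. A picture is of the moment at which its call begins. camera_info takes no time and is no camera call.
- env.close_job(): hands the job in; it is judged then, once.
The state is a dict: "clock": time; "qpos": joint angles; "joint_vel": joint speeds; "tau": joint torques, N m; "ee_pos": TCP position; "ee_rot": TCP orientation; "ft_force": force on the tool from outside, world axes, zero at the start; "moment": the same for the moment, N m; "finger_gap": finger opening in m; "gripper_force": force on a finger pad.
Only numpy, scipy, OpenCV 4.12 (cv2) and the standard library are available. Lean on these libraries where they do the work, as an engineer would, in place of code of your own. Each camera call takes 0.05 s, during which the arm holds its last target. There are 200 camera calls.

TASK

The self-inking stamp needs fresh ink. Press its spring-loaded plunger down by the knob of the bolt on top until you feel it meet its stop, then, keeping it down, slide the bolt right home into the catch so that the plunger stays trapped when you let go; then draw the ink pad drawer out of the front as far as it goes and let go. Go gently: never press on the stop or ram the bolt with more than 13 N (1.3 kg), and leave the ink bottle, the sticky notes and the eraser where they are.

Things in the scene. Friction and masses are not known exactly. Their poses are not given: they have to be found in the camera images.
- stamp: the self-inking desk stamp: grey housing (68 x 92 mm in x, y, 62 mm high) on a rubber foot 76 x 100 mm; it does not shift. Origin at the centre of the underside, z up; the drawer is in its front (-x), the catch stands at its +y end. The black plunger, a head 52 x 62 mm, rises out of its top to 84 mm above the desk at rest
- catch: the catch: a grey box 28 x 18 mm on the housing, 62 to 104 mm above the desk, open towards the plunger (-y). Origin and axes are the stamp's. Inside, out of sight: a plate with a lip over the bolt's path, an end wall for the bolt and the plunger's rubber stop (gives 0.5 mm at 10 N). Pressing the stop, or ramming the bolt into lip or end wall, with more than 13 N damages it
- plunger (a joint): how far the plunger is pressed into the housing, m: 0 up at rest, grows downward; the spring pushes back with about 3 N at the start and 0.2 N more per mm (5 N at 10 mm, 7 N at 20 mm). If not trapped it springs back up
- bolt (a joint): how far the bolt has slid on the plunger towards the catch (stamp +y), m: 0 to 2 mm at the start; home against the end wall of the catch at 15 mm. Needs 1.5 N; stays where it is left
- bolt_knob (a point): centre of the black upright grip on the steel bolt: 22 mm along stamp x, 10 mm thick along stamp y, 18 mm high (9 mm above and below this point), standing on the flat bolt on top of the plunger. The catch's mouth is 45 mm from it along +y at the start. It sinks with the plunger and slides with the bolt. Axes as the stamp's
- drawer (a joint): how far the ink pad drawer is drawn out of the front (stamp -x), m: 0 shut, 0.040 at its stop; needs 1.5 N. A lug on the plunger blocks it after 2 mm unless the plunger is more than 5 mm down; it stays where it is left
- drawer_tab (a point): centre of the black upright pull tab on the front of the drawer: 26 mm along stamp x, 10 mm thick along stamp y, 18 mm high, centre 48 mm above the desk and 15 mm before the housing's front face; it moves with the drawer. Axes as the stamp's
- ink_bottle: small white bottle of stamp ink, 29 mm across, 62 mm high, upright beside the stamp; origin at the centre of its underside; leave alone
- sticky_pad: pad of sticky notes, 75 x 75 x 11 mm, flat on the desk; origin at the centre of its underside; leave alone
- eraser: eraser, 21 x 44 x 12 mm, flat on the desk behind the stamp; origin at the centre of its underside; leave alone
- catch_mouth (a point): middle of the open mouth of the catch (20 mm wide), at stamp x 12, y 27, z 80 mm. The height of the plate inside is set differently each time: the bolt passes under the lip only once the plunger is 7 to 21.5 mm down (not known beforehand; higher, the bolt hits the lip 5 mm along), and the plunger meets its stop 1 mm lower than that

How it is judged:
On the way, in this order (a step that is already met when the one before it is completed fails the run):
1. the plunger is trapped down by the bolt, with nothing holding it (value of joint plunger above 0.006 m and value of joint bolt above 0.011 m and contact force between the fingers and stamp below 0.3 N), for 0.2 s.
2. the drawer is drawn out (value of joint drawer above 0.036 m), for 0.2 s.
At the end, for the whole second after the job is handed in: the plunger is still trapped at least 6 mm down with the bolt at least 11 mm along in the catch, the drawer is at least 36 mm out, and all is at rest and let go (value of joint plunger above 0.006 m and value of joint bolt above 0.011 m and value of joint drawer above 0.036 m and velocity of joint each of drawer, plunger below 0.01 m/s); the robot touches nothing.
It fails at once if the plunger's stop pressed, or the bolt rammed into the face of the lip or the end wall, with more than 13 N (contact force between any of catch_plate_c2, catch_plate_c3, catch_plate_c1 and anything else above 13 N).
It fails at once if bystander moved more than 20 mm (distance of any of ink_bottle, sticky_pad, eraser from where it was at the start of the episode above 0.02 m).
It fails at once if ink bottle knocked over (angle between ink_bottle's own z axis and vertical above 0.4 rad).
It also fails if it takes over 69 s, if anything falls off the work surface, if the arm or the gripper's body presses on something with over 40 N, if the wrist force passes 120 N, or if a joint passes its speed limit or range.

## Working session

There is one attempt and no reset: what is moved stays moved. The work goes in short steps, Python scripts to look and compute and a tool call to move; the robot and the scene stay as the last step left them, time stands still between calls to the robot, and variables do not carry over. Pictures are saved under pics/ and viewed, at most 10 in all, crops included, and the job is handed in when it is done.

Besides the shell and the picture viewer there is one more tool, called after "Call:" by a JSON object that holds its "fn" and its "kwargs". send_rows: Moves the arm, as the interface text tells. Its arguments: {"type":"object","properties":{"steps":{"type":"array","items":{"type":"number"}}},"required":["steps"]}

```bash
mkdir -p pics
python3 - <<'E'
from bench import env,get_image,camera_info
import cv2
for n in("side","top"):
    cv2.imwrite(f"pics/{n}0.png",get_image(n)[:,:,::-1]); c=camera_info(n); print(n,{k:(v if k!='extrinsics' else [[round(float(a),4) for a in r] for r in v]) for k,v in c.items()})
print(env.get_state())
E
```

```text
side {'fx': 519.892093123461, 'fy': 519.892093123461, 'cx': 329.010081990719, 'cy': 197.03361580819825, 'dist': array([-0.12598525,  0.        ,  0.        ,  0.        ,  0.        ]), 'extrinsics': [[0.892, 0.193, -0.4088, 0.2128], [-0.452, 0.3892, -0.8026, -0.765], [0.0042, 0.9007, 0.4344, 0.4895], [0.0, 0.0, 0.0, 1.0]]}
top {'fx': 517.8098412445422, 'fy': 517.8098412445422, 'cx': 317.40247823721216, 'cy': 193.0125738931483, 'dist': array([-0.01747572,  0.        ,  0.        ,  0.        ,  0.        ]), 'extrinsics': [[-0.0265, 0.9973, -0.0691, 0.5571], [-0.9995, -0.0253, 0.0195, 0.0263], [0.0177, 0.0696, 0.9974, 0.9446], [0.0, 0.0, 0.0, 1.0]]}
{'clock': 0.1, 'qpos': array([ 1.15701469e+00,  2.41354762e-01,  3.90243784e-03,  1.33520178e+00,
       -4.44906069e-05,  1.57084270e+00]), 'joint_vel': array([ 0.00031541, -0.00247906,  0.0037349 ,  0.00091654,  0.00029504,
       -0.00051099]), 'tau': array([ 2.97893030e-04, -3.73138082e+01,  2.53009629e+01,  1.08216325e-02,
        6.79862251e-05,  2.75887238e-06]), 'ee_pos': array([0.20084032, 0.45732274, 0.24451   ]), 'ee_rot': array([-3.13973488e+00,  4.45766740e-05,  2.72776473e+00]), 'ft_force': array([0.08898724, 0.00112434, 0.14088244]), 'moment': array([ 0.03067616, -0.02338515,  0.02145435]), 'gripper_force': 0.0, 'finger_gap': 0.08539165264829193}
```

View pics/side0.png

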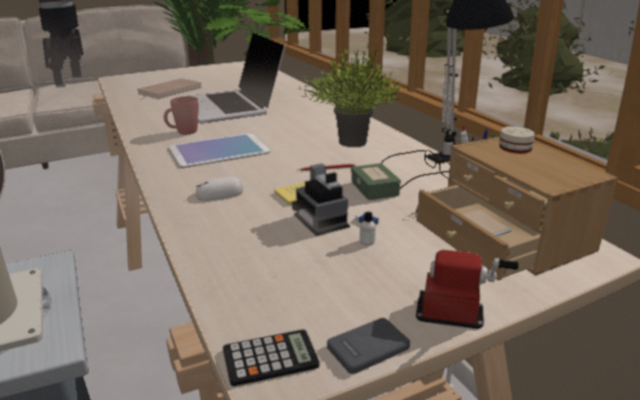

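View pics/top0.png

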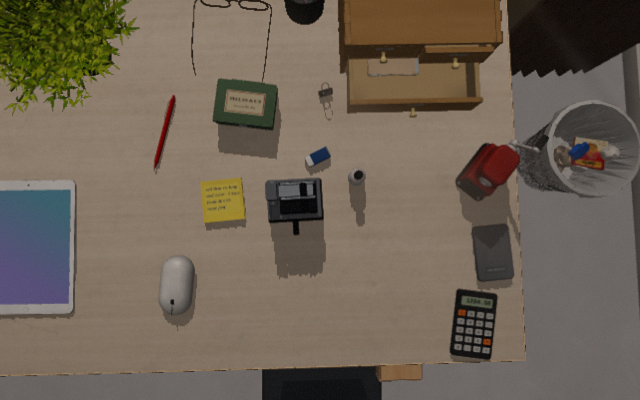

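The stamp sits at top (294,200) and side (323,205). The pad is to its left, the bottle to its right and the eraser behind. I'll enlarge both views.

Run:
```python
import cv2
a=cv2.imread("pics/top0.png")[165:245,245:375]; cv2.imwrite("pics/topc.png",cv2.resize(a,None,fx=6,fy=6,interpolation=cv2.INTER_CUBIC))
a=cv2.imread("pics/side0.png")[155:245,270:390]; cv2.imwrite("pics/sidec.png",cv2.convertScaleAbs(cv2.resize(a,None,fx=6,fy=6,interpolation=cv2.INTER_CUBIC),alpha=1.5,beta=15))
```

```text
(no output)
```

View pics/topc.png

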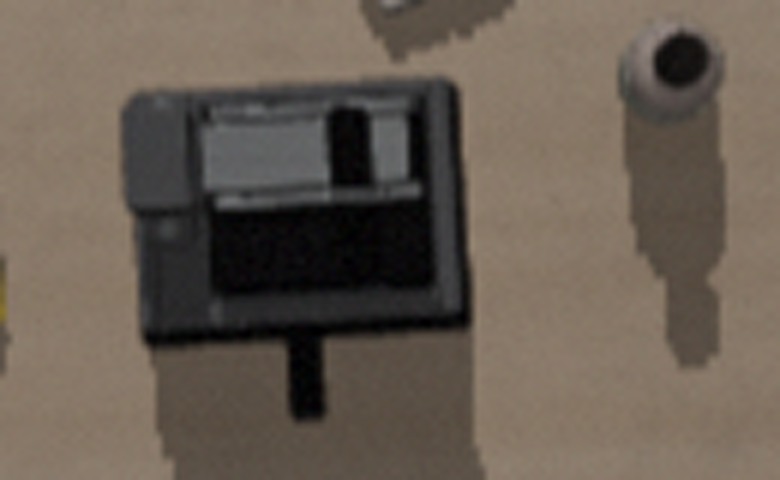

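View pics/sidec.png

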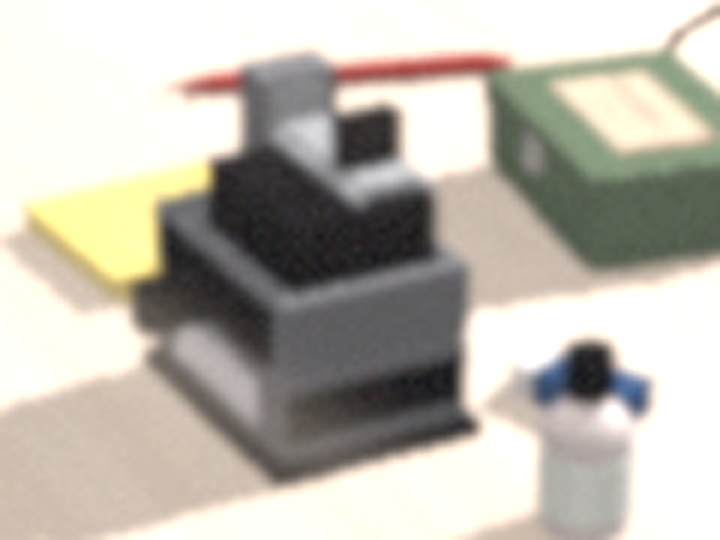

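The crops show these points:
- **Top crop:** foot corners (147,343) and (468,326), housing corner (458,80), tab end (308,418), knob (349,147), catch at left.
- **Side crop:** foot corners (280,478) and (475,430), housing top corners (275,300), (465,262) and (160,205), knob top (367,110).

Next I fit the pose.

```bash
cat > h.py <<'E'
from bench import env,get_image,camera_info
import numpy as np,cv2
from scipy.optimize import least_squares
def proj(n,P):
    c=camera_info(n);E=np.array(c['extrinsics']);p=(np.asarray(P,float)-E[:3,3])@E[:3,:3]
    K=np.array([[c['fx'],0,c['cx']],[0,c['fy'],c['cy']],[0,0,1]])
    return cv2.projectPoints((p*[1,-1,-1]).reshape(-1,1,3),np.zeros(3),np.zeros(3),K,np.array(c['dist']))[0].reshape(-1,2)
def W(q,m):
    c,s=np.cos(q[2]),np.sin(q[2]);m=np.asarray(m,float)
    return np.c_[q[0]+c*m[:,0]-s*m[:,1],q[1]+s*m[:,0]+c*m[:,1],m[:,2]]
E
python3 - <<'E'
from h import *
T=np.array([(147,343),(468,326),(458,80)])/6+[245,165]; TM=np.array([(-38,50,0),(-38,-50,0),(34,-46,62)])/1e3
S=np.array([(280,478),(475,430),(275,300),(465,262),(160,205)])/6+[270,155]
SM=np.array([(-38,-50,0),(38,-50,0),(-34,-46,62),(34,-46,62),(-34,46,62)])/1e3
def r(q): 
    return np.r_[proj('top',W(q,TM))-T,proj('side',W(q,SM))-S].ravel()
f=least_squares(r,[.55,.05,.05]);q=f.x;print(q,np.degrees(q[2]));print(r(q).reshape(-1,2).round(1))
np.save('q.npy',q)
# knob top centre: two views
kt=np.array([349,147])/6+[245,165]; ks=np.array([367,118])/6+[270,155]
g=least_squares(lambda m:np.r_[proj('top',W(q,[[m[0],m[1],m[2]+.009]]))-kt,proj('side',W(q,[[m[0],m[1]-.005,m[2]+.007]]))-ks].ravel() if 0 else np.r_[proj('top',W(q,[[m[0],m[1],m[2]+.009]]))-kt,proj('side',W(q,[[m[0],m[1],m[2]+.009]]))-ks].ravel(),[.012,-.02,.095])
print('knob',g.x,g.fun,W(q,[g.x]))
tt=np.array([(308,418)])/6+[245,165]
g=least_squares(lambda m:(proj('top',W(q,[[m[0],m[1],.057]]))-tt).ravel(),[-.06,0]);print('tab end',g.x)
for n,m in [('mouth',[.012,.027,.08]),('tab',[-.049,0,.048])]:print(n,W(q,[m]))
bt=np.array([(683,57)])/6+[245,165]
g=least_squares(lambda m:(proj('top',[[m[0],m[1],.062]])-bt).ravel(),[.6,0]);print('bottle',g.x)
st=env.get_state();from scipy.spatial.transform import Rotation as R
print(R.from_euler('xyz',st['ee_rot']).as_matrix().round(3))
E
```

```text
[0.6104487  0.04847397 0.01294399] 0.7416362635317061
[[-0.9 -0.1]
 [ 0.5  0.6]
 [-0.8 -1. ]
 [-1.3  2.1]
 [ 1.5  1.1]
 [ 0.2  0.9]
 [ 1.  -0.2]
 [-1.3 -1.9]]
knob [ 0.01167509 -0.01605905  0.09466725] [ 0.17205984 -0.38605694 -0.48591333  0.03238149] [[0.62233067 0.03256739 0.09466725]]
tab end [-0.06222345 -0.0008674 ]
mouth [[0.62209822 0.07562703 0.08      ]]
tab [[0.56145281 0.04783973 0.048     ]]
bottle [ 0.64830708 -0.06289737]
[[-0.916  0.402 -0.001]
 [ 0.402  0.916 -0.002]
 [-0.    -0.002 -1.   ]]
```

The fit holds: knob at stamp y −16 and x 12 (must be 12 and −18 to −16), tab end at −62. Now I turn the tool so it closes along y.

Call:
{"fn": "send_rows", "kwargs": {"steps": [0, 0, 0, 0, 0, -8, 0.4, 0, 0, 0, 0, 0, -16, 0.4, 0, 0, 0, 0, 0, -23.5, 0.4, 0, 0, 0, 0, 0, -23.5, 0.4]}}

```text
clock: 0.6
ee_pos: [0.2009, 0.4575, 0.2448]
ee_rot: [-3.141, -0.0, 3.136]
ft_force: [-0.3, -1.0, 0.7]
finger_gap: 0.0344
gripper_force: 0.0
```

```bash
cat > s.py <<'E'
from h import *
from scipy.spatial.transform import Rotation as R
import sys
s=env.get_state();M=R.from_euler('xyz',s['ee_rot']).as_matrix()
print('t',round(s['clock'],2),'q',s['qpos'].round(3),'pos',(s['ee_pos']*1e3).round(2),'rot',np.degrees(s['ee_rot']).round(2),'F',s['ft_force'].round(2),'gap',round(s['finger_gap'],4),s['gripper_force'])
if len(sys.argv)>3: print('shift cm',(M.T@(np.array(sys.argv[1:4],float)-s['ee_pos'])*100).round(3))
E
python3 s.py 0.622 0.0325 0.150
```

```text
t 0.6 q [ 1.157  0.241  0.004  1.335 -0.     1.162] pos [200.92 457.52 244.84] rot [-1.7994e+02 -2.0000e-02  1.7970e+02] F [-0.29 -1.02  0.69] gap 0.0344 0.0
shift cm [-42.333 -42.272   9.509]
```

Call:
{"fn": "send_rows", "kwargs": {"steps": [-5, -5, 0, 0, 0, -1.3, 0.4, -9, -9, 0, 0, 0, -1.3, 0.4, -13, -13, 0, 0, 0, -1.3, 0.4, -17, -17, 0, 0, 0, -1.3, 0.4, -21, -21, 0, 0, 0, -1.3, 0.4, -25, -25, 0, 0, 0, -1.3, 0.4, -29, -29, 0, 0, 0, -1.3, 0.4, -33, -33, 0, 0, 0, -1.3, 0.4, -37, -37, 0, 0, 0, -1.3, 0.4, -40, -40, 2, 0, 0, -1.3, 0.4, -42.3, -42.3, 6, 0, 0, -1.3, 0.4, -42.3, -42.3, 9, 0, 0, -1.3, 0.4]}}

```text
clock: 2.1
ee_pos: [0.6233, 0.0309, 0.1527]
ee_rot: [-3.141, -0.001, -3.129]
ft_force: [0.1, 0.7, -0.5]
finger_gap: 0.0342
gripper_force: 0.0
```

Call:
{"fn": "send_rows", "kwargs": {"steps": [0, 0, 0, 0, 0, 0, 0.4, 0, 0, 0, 0, 0, 0, 0.4]}}

```text
clock: 2.35
ee_pos: [0.6229, 0.0336, 0.1565]
ee_rot: [3.142, 0.001, -3.123]
ft_force: [0.2, 0.1, -0.1]
finger_gap: 0.0342
gripper_force: 0.0
```

```bash
python3 s.py 0.622 0.0325 0.106
python3 - <<'E'
from h import *
a=get_image('top')[130:260,230:390,::-1];b=get_image('side')[110:240,250:410,::-1]
cv2.imwrite('pics/n1.png',cv2.convertScaleAbs(np.hstack([cv2.resize(x,None,fx=2.5*1,fy=2.5,interpolation=cv2.INTER_CUBIC) for x in(a,b)]),alpha=1.4))
E
```

```text
t 2.35 q [0.054 0.532 0.204 1.242 0.    0.035] pos [622.93  33.61 156.47] rot [ 1.8000e+02  7.0000e-02 -1.7893e+02] F [ 0.19  0.09 -0.1 ] gap 0.0342 0.0
shift cm [ 0.102 -0.109  5.047]
```

View pics/n1.png

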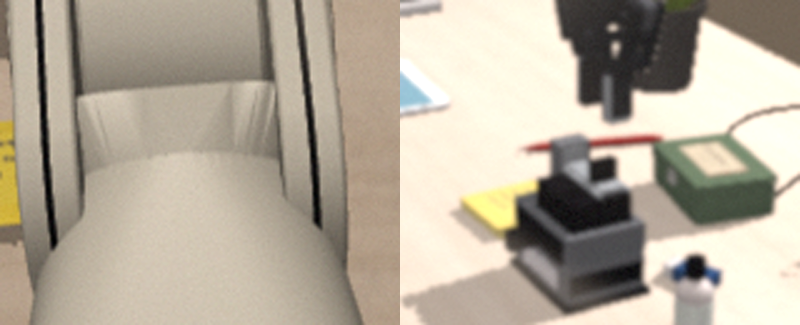

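The side view shows the fingers above the knob, roughly centred, with the catch to their left. I descend around it, then close.

Call:
{"fn": "send_rows", "kwargs": {"steps": [0.1, -0.1, 2, 0, 0, 0, 0.4, 0.1, -0.1, 3.5, 0, 0, 0, 0.4, 0.1, -0.1, 4.5, 0, 0, 0, 0.4, 0.1, -0.1, 5.0, 0, 0, 0, 0.4, 0.1, -0.1, 5.2, 0, 0, 0, 0.4, 0.1, -0.1, 5.2, 0, 0, 0, 0.4, 0.1, -0.1, 5.2, 0, 0, 0, 0.4]}}

```text
clock: 3.32
ee_pos: [0.6219, 0.0322, 0.1038]
ee_rot: [3.142, 0.001, -3.123]
ft_force: [0.1, -0.5, -0.7]
finger_gap: 0.0341
gripper_force: 0.0
```

```bash
python3 s.py
python3 - <<'E'
from h import *
b=get_image('side')[140:220,280:380,::-1]
cv2.imwrite('pics/n2.png',cv2.convertScaleAbs(cv2.resize(b,None,fx=6,fy=6,interpolation=cv2.INTER_CUBIC),alpha=1.6,beta=10))
E
```

```text
t 3.33 q [ 0.052  0.569  0.123  1.124 -0.     0.033] pos [621.88  32.23 103.8 ] rot [ 1.8000e+02  5.0000e-02 -1.7891e+02] F [ 0.09 -0.46 -0.73] gap 0.0341 0.0
```

View pics/n2.png

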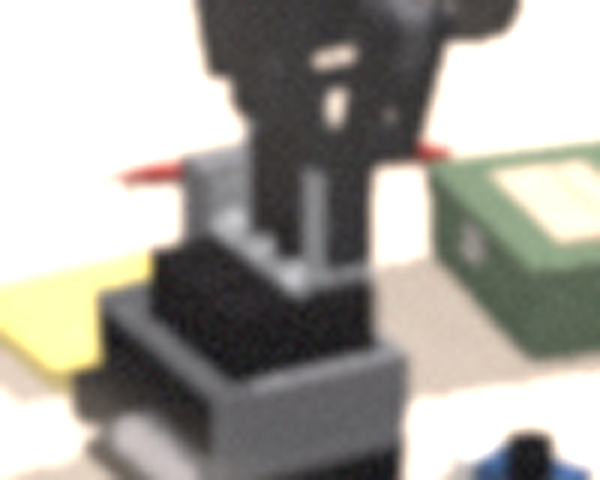

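The fingers straddle the knob and the tips are just above the bolt. There's no contact force yet, so I close.

Call:
{"fn": "send_rows", "kwargs": {"steps": [0, 0, 0, 0, 0, 0, 0.25, 0, 0, 0, 0, 0, 0, 0.15, 0, 0, 0, 0, 0, 0, 0.05, 0, 0, 0, 0, 0, 0, 0, 0, 0, 0, 0, 0, 0, 0, 0, 0, 0, 0, 0, 0, 0]}}

```text
clock: 4.12
ee_pos: [0.6217, 0.0331, 0.1036]
ee_rot: [3.14, 0.001, -3.122]
ft_force: [-0.1, 5.9, 2.3]
finger_gap: 0.0087
gripper_force: 60.6
```

```bash
python3 s.py
```

```text
t 4.12 q [5.300e-02 5.690e-01 1.230e-01 1.124e+00 1.000e-03 3.300e-02] pos [621.75  33.13 103.58] rot [ 1.7992e+02  4.0000e-02 -1.7885e+02] F [-0.11  5.89  2.28] gap 0.0087 60.62884032726288
```

Gripped at 60 N, with the bolt against its rear limit (Fy 5.9). I relieve that by 1 mm and press the first 6 mm.

Call:
{"fn": "send_rows", "kwargs": {"steps": [0, 0.1, 0.1, 0, 0, 0, 0, 0, 0.1, 0.3, 0, 0, 0, 0, 0, 0.1, 0.5, 0, 0, 0, 0, 0, 0.1, 0.6, 0, 0, 0, 0, 0, 0.1, 0.6, 0, 0, 0, 0]}}

```text
clock: 4.75
ee_pos: [0.6217, 0.0333, 0.0973]
ee_rot: [3.142, 0.0, -3.123]
ft_force: [0.4, 3.9, 4.6]
finger_gap: 0.0086
gripper_force: 60.8
```

```bash
python3 s.py
```

```text
t 4.75 q [0.053 0.575 0.115 1.11  0.    0.034] pos [621.73  33.28  97.31] rot [ 1.7999e+02  3.0000e-02 -1.7891e+02] F [0.39 3.9  4.56] gap 0.0086 60.83512365818024
```

Call:
{"fn": "send_rows", "kwargs": {"steps": [0, 0.03, 0.06, 0, 0, 0, 0, 0, 0.03, 0.12, 0, 0, 0, 0, 0, 0.03, 0.12, 0, 0, 0, 0]}}

```text
clock: 5.12
ee_pos: [0.6217, 0.0333, 0.0962]
ee_rot: [-3.141, 0.0, -3.123]
ft_force: [0.3, 2.5, 3.9]
finger_gap: 0.0082
gripper_force: 60.9
```

Call:
{"fn": "send_rows", "kwargs": {"steps": [0, 0, 0.05, 0, 0, 0, 0, 0, 0, 0.05, 0, 0, 0, 0]}}

```text
clock: 5.38
ee_pos: [0.6217, 0.0333, 0.0957]
ee_rot: [-3.141, 0.0, -3.123]
ft_force: [0.9, 2.6, 4.8]
finger_gap: 0.0083
gripper_force: 60.9
```

Call:
{"fn": "send_rows", "kwargs": {"steps": [0, 0, 0.05, 0, 0, 0, 0, 0, 0, 0.05, 0, 0, 0, 0]}}

```text
clock: 5.62
ee_pos: [0.6217, 0.0334, 0.0952]
ee_rot: [-3.141, 0.0, -3.123]
ft_force: [1.4, 1.4, 5.5]
finger_gap: 0.0083
gripper_force: 60.9
```

Call:
{"fn": "send_rows", "kwargs": {"steps": [0, 0, 0.05, 0, 0, 0, 0, 0, 0, 0.05, 0, 0, 0, 0]}}

```text
clock: 5.88
ee_pos: [0.6217, 0.0334, 0.0946]
ee_rot: [-3.141, 0.0, -3.123]
ft_force: [1.2, 1.2, 4.4]
finger_gap: 0.0086
gripper_force: 60.9
```

Call:
{"fn": "send_rows", "kwargs": {"steps": [0, 0, 0.05, 0, 0, 0, 0, 0, 0, 0.05, 0, 0, 0, 0]}}

```text
clock: 6.12
ee_pos: [0.6216, 0.0334, 0.0941]
ee_rot: [-3.141, 0.0, -3.123]
ft_force: [2.5, 0.3, 4.4]
finger_gap: 0.0085
gripper_force: 60.9
```

Call:
{"fn": "send_rows", "kwargs": {"steps": [0, 0, 0.05, 0, 0, 0, 0, 0, 0, 0.05, 0, 0, 0, 0]}}

```text
clock: 6.38
ee_pos: [0.6216, 0.0334, 0.0936]
ee_rot: [-3.141, 0.0, -3.123]
ft_force: [2.4, 0.6, 4.2]
finger_gap: 0.0081
gripper_force: 60.9
```

Call:
{"fn": "send_rows", "kwargs": {"steps": [0, 0, 0.05, 0, 0, 0, 0, 0, 0, 0.05, 0, 0, 0, 0]}}

```text
clock: 6.62
ee_pos: [0.6217, 0.0335, 0.0932]
ee_rot: [-3.141, 0.0, -3.123]
ft_force: [2.4, 1.0, 4.5]
finger_gap: 0.0084
gripper_force: 60.9
```

Call:
{"fn": "send_rows", "kwargs": {"steps": [0, 0, 0.05, 0, 0, 0, 0, 0, 0, 0.05, 0, 0, 0, 0]}}

```text
clock: 6.88
ee_pos: [0.6217, 0.0334, 0.0931]
ee_rot: [-3.141, 0.001, -3.123]
ft_force: [0.7, 1.2, 7.0]
finger_gap: 0.0082
gripper_force: 61.2
```

Call:
{"fn": "send_rows", "kwargs": {"steps": [0, 0, 0.03, 0, 0, 0, 0, 0, 0, 0.03, 0, 0, 0, 0]}}

```text
clock: 7.12
ee_pos: [0.6217, 0.0334, 0.0931]
ee_rot: [-3.141, 0.001, -3.123]
ft_force: [0.5, 1.1, 8.3]
finger_gap: 0.0084
gripper_force: 61.3
```

Stop met at about 10.4 mm: the TCP no longer sinks and Fz rises to 8.3 N. Now I slide the bolt.

Call:
{"fn": "send_rows", "kwargs": {"steps": [0, 0.15, 0, 0, 0, 0, 0, 0, 0.3, 0, 0, 0, 0, 0, 0, 0.4, 0, 0, 0, 0, 0, 0, 0.4, 0, 0, 0, 0, 0]}}

```text
clock: 7.62
ee_pos: [0.6216, 0.0367, 0.0931]
ee_rot: [-3.14, 0.001, -3.123]
ft_force: [1.2, -1.3, 8.3]
finger_gap: 0.0085
gripper_force: 61.4
```

Call:
{"fn": "send_rows", "kwargs": {"steps": [0, 0.05, 0, 0, 0, 0, 0, 0, 0.1, 0, 0, 0, 0, 0, 0, 0.1, 0, 0, 0, 0, 0]}}

```text
clock: 8.0
ee_pos: [0.6216, 0.0376, 0.0931]
ee_rot: [-3.14, 0.001, -3.123]
ft_force: [1.8, -1.5, 8.5]
finger_gap: 0.0081
gripper_force: 61.4
```

Call:
{"fn": "send_rows", "kwargs": {"steps": [0, 0.05, 0, 0, 0, 0, 0, 0, 0.1, 0, 0, 0, 0, 0, 0, 0.1, 0, 0, 0, 0, 0]}}

```text
clock: 8.38
ee_pos: [0.6215, 0.0386, 0.093]
ee_rot: [-3.14, 0.001, -3.123]
ft_force: [0.9, -1.3, 7.4]
finger_gap: 0.0085
gripper_force: 61.4
```

Call:
{"fn": "send_rows", "kwargs": {"steps": [0, 0.05, 0, 0, 0, 0, 0, 0, 0.1, 0, 0, 0, 0, 0, 0, 0.1, 0, 0, 0, 0, 0]}}

```text
clock: 8.75
ee_pos: [0.6215, 0.0395, 0.0931]
ee_rot: [-3.14, 0.001, -3.123]
ft_force: [0.9, -1.5, 7.9]
finger_gap: 0.0086
gripper_force: 61.4
```

Call:
{"fn": "send_rows", "kwargs": {"steps": [0, 0.05, 0, 0, 0, 0, 0, 0, 0.1, 0, 0, 0, 0, 0, 0, 0.1, 0, 0, 0, 0, 0]}}

```text
clock: 9.12
ee_pos: [0.6215, 0.0406, 0.0931]
ee_rot: [-3.14, 0.001, -3.123]
ft_force: [0.8, -1.0, 8.2]
finger_gap: 0.0082
gripper_force: 61.4
```

Call:
{"fn": "send_rows", "kwargs": {"steps": [0, 0.15, 0, 0, 0, 0, 0, 0, 0.3, 0, 0, 0, 0, 0, 0, 0.5, 0, 0, 0, 0, 0, 0, 0.5, 0, 0, 0, 0, 0]}}

```text
clock: 9.62
ee_pos: [0.6213, 0.0458, 0.093]
ee_rot: [-3.14, 0.001, -3.123]
ft_force: [0.5, -0.3, 8.5]
finger_gap: 0.0083
gripper_force: 61.4
```

Call:
{"fn": "send_rows", "kwargs": {"steps": [0, 0.05, 0, 0, 0, 0, 0, 0, 0.1, 0, 0, 0, 0, 0, 0, 0.1, 0, 0, 0, 0, 0]}}

```text
clock: 10.0
ee_pos: [0.6213, 0.0466, 0.093]
ee_rot: [-3.14, 0.001, -3.123]
ft_force: [0.2, -1.6, 8.2]
finger_gap: 0.0086
gripper_force: 61.3
```

Call:
{"fn": "send_rows", "kwargs": {"steps": [0, 0.04, 0, 0, 0, 0, 0, 0, 0.08, 0, 0, 0, 0, 0, 0, 0.08, 0, 0, 0, 0, 0]}}

```text
clock: 10.38
ee_pos: [0.6213, 0.0473, 0.093]
ee_rot: [-3.14, 0.0, -3.123]
ft_force: [1.1, -1.5, 7.5]
finger_gap: 0.0084
gripper_force: 61.3
```

Call:
{"fn": "send_rows", "kwargs": {"steps": [0, 0.04, 0, 0, 0, 0, 0, 0, 0.08, 0, 0, 0, 0, 0, 0, 0.08, 0, 0, 0, 0, 0]}}

```text
clock: 10.75
ee_pos: [0.6212, 0.0482, 0.093]
ee_rot: [-3.14, 0.0, -3.123]
ft_force: [1.7, -1.1, 7.9]
finger_gap: 0.0085
gripper_force: 61.4
```

Call:
{"fn": "send_rows", "kwargs": {"steps": [0, 0.05, 0, 0, 0, 0, 0, 0, 0.05, 0, 0, 0, 0, 0]}}

```text
clock: 11.0
ee_pos: [0.6213, 0.0486, 0.0931]
ee_rot: [-3.14, 0.001, -3.123]
ft_force: [0.4, -1.1, 7.8]
finger_gap: 0.0084
gripper_force: 61.3
```

Call:
{"fn": "send_rows", "kwargs": {"steps": [0, 0.05, 0, 0, 0, 0, 0, 0, 0.05, 0, 0, 0, 0, 0]}}

```text
clock: 11.25
ee_pos: [0.6212, 0.0487, 0.093]
ee_rot: [-3.139, 0.0, -3.124]
ft_force: [0.9, -3.3, 8.6]
finger_gap: 0.0081
gripper_force: 61.4
```

Bolt home after 15.3 mm of travel, with the wall felt at about 2 N. I let the plunger up gently onto the lip before releasing.

Call:
{"fn": "send_rows", "kwargs": {"steps": [0, -0.02, -0.03, 0, 0, 0, 0, 0, -0.03, -0.06, 0, 0, 0, 0, 0, -0.03, -0.09, 0, 0, 0, 0, 0, -0.03, -0.12, 0, 0, 0, 0, 0, -0.03, -0.12, 0, 0, 0, 0]}}

```text
clock: 11.88
ee_pos: [0.6212, 0.0487, 0.0933]
ee_rot: [-3.139, -0.0, -3.123]
ft_force: [1.7, -4.7, 3.7]
finger_gap: 0.0086
gripper_force: 60.7
```

Call:
{"fn": "send_rows", "kwargs": {"steps": [0, 0, -0.03, 0, 0, 0, 0, 0, 0, -0.06, 0, 0, 0, 0, 0, 0, -0.06, 0, 0, 0, 0]}}

```text
clock: 12.25
ee_pos: [0.6211, 0.0487, 0.0937]
ee_rot: [-3.139, -0.0, -3.123]
ft_force: [2.1, -4.5, 4.2]
finger_gap: 0.0085
gripper_force: 60.6
```

Call:
{"fn": "send_rows", "kwargs": {"steps": [0, -0.02, -0.03, 0, 0, 0, 0, 0, -0.03, -0.05, 0, 0, 0, 0, 0, -0.03, -0.05, 0, 0, 0, 0]}}

```text
clock: 12.62
ee_pos: [0.6211, 0.0487, 0.0941]
ee_rot: [-3.14, -0.0, -3.123]
ft_force: [3.7, -4.7, 2.3]
finger_gap: 0.0084
gripper_force: 60.5
```

Call:
{"fn": "send_rows", "kwargs": {"steps": [0, 0, -0.03, 0, 0, 0, 0, 0, 0, -0.04, 0, 0, 0, 0, 0, 0, -0.04, 0, 0, 0, 0]}}

```text
clock: 13.0
ee_pos: [0.6211, 0.0487, 0.0941]
ee_rot: [-3.14, -0.001, -3.123]
ft_force: [3.6, -4.3, 0.4]
finger_gap: 0.0086
gripper_force: 60.3
```

The plunger rests on the lip: z holds steady and Fz is about 0. Releasing with a small opening.

Call:
{"fn": "send_rows", "kwargs": {"steps": [0, 0, 0, 0, 0, 0, 0.16, 0, 0, 0, 0, 0, 0, 0.2, 0, 0, 0, 0, 0, 0, 0.2, 0, 0, 0, 0, 0, 0, 0.2]}}

```text
clock: 13.5
ee_pos: [0.6207, 0.0499, 0.0946]
ee_rot: [3.141, -0.001, -3.122]
ft_force: [0.3, 0.4, 0.1]
finger_gap: 0.0172
gripper_force: 0.0
```

```bash
python3 s.py
```

```text
t 13.5 q [0.08  0.578 0.114 1.107 0.    0.061] pos [620.65  49.87  94.62] rot [ 1.7998e+02 -7.0000e-02 -1.7889e+02] F [0.29 0.36 0.11] gap 0.0172 0.0
```

Call:
{"fn": "send_rows", "kwargs": {"steps": [0, -0.1, 0, 0, 0, 0, 0.2, 0, -0.1, -1, 0, 0, 0, 0.2, 0, -0.1, -3.5, 0, 0, 0, 0.2, 2, -0.2, -7, 0, 0, 0, 0.35, 6.5, -0.3, -7, 0, 0, 0, 0.35, 6.5, -0.3, -7, 0, 0, 0, 0.35, 6.5, -0.3, -7, 0, 0, 0, 0.35]}}

```text
clock: 14.38
ee_pos: [0.557, 0.0454, 0.1661]
ee_rot: [3.141, 0.002, -3.123]
ft_force: [0.8, 0.8, 0.1]
finger_gap: 0.03
gripper_force: 0.0
```

```bash
python3 s.py 0.555 0.0478 0.045
python3 - <<'E'
from h import *
b=get_image('side')[140:240,270:390,::-1]
cv2.imwrite('pics/n3.png',cv2.convertScaleAbs(cv2.resize(b,None,fx=5,fy=5,interpolation=cv2.INTER_CUBIC),alpha=1.6,beta=10))
E
```

```text
t 14.38 q [0.081 0.399 0.018 1.187 0.    0.062] pos [557.01  45.37 166.08] rot [ 1.7999e+02  1.3000e-01 -1.7891e+02] F [0.77 0.83 0.15] gap 0.03 0.0
shift cm [ 0.225  0.245 12.107]
```

View pics/n3.png

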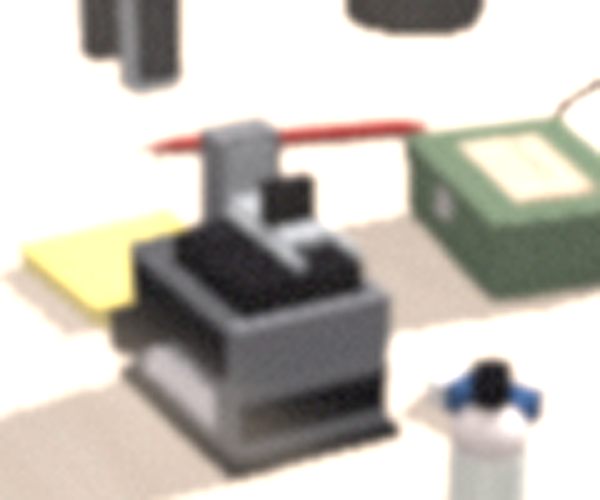

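The picture shows the plunger trapped low with the bolt slid into the catch. Next is the tab.

Call:
{"fn": "send_rows", "kwargs": {"steps": [0.2, 0.3, 0, 0, 0, 0, 0.4, 0.2, 0.3, 4, 0, 0, 0, 0.4, 0.2, 0.3, 7.5, 0, 0, 0, 0.4, 0.2, 0.3, 9, 0, 0, 0, 0.4, 0.2, 0.3, 9, 0, 0, 0, 0.4]}}

```text
clock: 15.05
ee_pos: [0.5538, 0.0483, 0.074]
ee_rot: [-3.141, -0.002, -3.122]
ft_force: [-0.5, -0.1, 0.6]
finger_gap: 0.0342
gripper_force: 0.0
```

Call:
{"fn": "send_rows", "kwargs": {"steps": [0, 0, 1, 0, 0, 0, 0.4, 0, 0, 2, 0, 0, 0, 0.4, 0, 0, 3, 0, 0, 0, 0.4, 0, 0, 3, 0, 0, 0, 0.4, 0, 0, 3, 0, 0, 0, 0.4]}}

```text
clock: 15.68
ee_pos: [0.5543, 0.0483, 0.0451]
ee_rot: [3.142, 0.0, -3.123]
ft_force: [-0.2, -0.5, 0.1]
finger_gap: 0.0341
gripper_force: 0.0
```

```bash
python3 s.py 0.555 0.0485 0.045
```

```text
t 15.68 q [ 0.087  0.514 -0.148  0.909 -0.     0.068] pos [554.3   48.26  45.1 ] rot [ 1.8000e+02  1.0000e-02 -1.7891e+02] F [-0.18 -0.5   0.12] gap 0.0341 0.0
shift cm [-0.071  0.023  0.01 ]
```

Call:
{"fn": "send_rows", "kwargs": {"steps": [0, 0, 0, 0, 0, 0, 0.25, 0, 0, 0, 0, 0, 0, 0.15, 0, 0, 0, 0, 0, 0, 0.05, 0, 0, 0, 0, 0, 0, 0, 0, 0, 0, 0, 0, 0, 0, 0, 0, 0, 0, 0, 0, 0]}}

```text
clock: 16.42
ee_pos: [0.5544, 0.0492, 0.0454]
ee_rot: [3.14, 0.001, -3.122]
ft_force: [-1.4, 6.1, 4.6]
finger_gap: 0.0087
gripper_force: 59.1
```

Call:
{"fn": "send_rows", "kwargs": {"steps": [0, 0.1, 0, 0, 0, 0, 0, 0.3, 0.1, 0, 0, 0, 0, 0, 0.7, 0.1, 0, 0, 0, 0, 0, 1.2, 0.1, 0, 0, 0, 0, 0, 1.8, 0.1, 0, 0, 0, 0, 0, 2.4, 0.1, 0, 0, 0, 0, 0, 3.0, 0.1, 0, 0, 0, 0, 0, 3.4, 0.1, 0, 0, 0, 0, 0, 3.7, 0.1, 0, 0, 0, 0, 0, 3.7, 0.1, 0, 0, 0, 0, 0]}}

```text
clock: 17.68
ee_pos: [0.5166, 0.0481, 0.0454]
ee_rot: [-3.141, -0.0, -3.123]
ft_force: [0.4, 2.2, 6.5]
finger_gap: 0.009
gripper_force: 59.5
```

Call:
{"fn": "send_rows", "kwargs": {"steps": [0.1, 0, 0, 0, 0, 0, 0, 0.2, 0, 0, 0, 0, 0, 0, 0.3, 0, 0, 0, 0, 0, 0, 0.3, 0, 0, 0, 0, 0, 0]}}

```text
clock: 18.18
ee_pos: [0.5143, 0.048, 0.0454]
ee_rot: [-3.141, 0.001, -3.123]
ft_force: [1.5, 0.9, 5.0]
finger_gap: 0.0088
gripper_force: 59.2
```

Call:
{"fn": "send_rows", "kwargs": {"steps": [0.1, 0, 0, 0, 0, 0, 0, 0.1, 0, 0, 0, 0, 0, 0, 0, 0, 0, 0, 0, 0, 0.2, 0, 0, 0, 0, 0, 0, 0.4, 0, 0, 0, 0, 0, 0, 0.4, 0, 0, 0, 0, 0, 0, 0.4]}}

```text
clock: 18.92
ee_pos: [0.5135, 0.0484, 0.0446]
ee_rot: [-3.141, -0.001, -3.123]
ft_force: [0.5, 0.8, -0.2]
finger_gap: 0.0342
gripper_force: 0.0
```

Call:
{"fn": "send_rows", "kwargs": {"steps": [0, 0, -1.5, 0, 0, 0, 0.4, 0, 0, -4, 0, 0, 0, 0.4, 0, 0, -8, 0, 0, 0, 0.4, 0, 0, -13, 0, 0, 0, 0.4, 4, 0, -15, 0, 0, 0, 0.4, 8, 0, -15, 0, 0, 0, 0.4, 8, 0, -15, 0, 0, 0, 0.4, 8, 0, -15, 0, 0, 0, 0.4]}}

```text
clock: 19.92
ee_pos: [0.4351, 0.0471, 0.1961]
ee_rot: [3.141, 0.003, -3.122]
ft_force: [0.6, -0.5, -0.2]
finger_gap: 0.0344
gripper_force: 0.0
```

```bash
python3 s.py
python3 - <<'E'
from h import *
b=get_image('side')[140:240,250:390,::-1];a=get_image('top')[150:250,240:380,::-1]
cv2.imwrite('pics/n4.png',cv2.convertScaleAbs(np.vstack([cv2.resize(x,None,fx=3,fy=3,interpolation=cv2.INTER_CUBIC) for x in(b,a)]),alpha=1.5,beta=10))
E
```

```text
t 19.93 q [ 0.108  0.146 -0.245  1.177 -0.     0.089] pos [435.08  47.08 196.09] rot [ 1.7999e+02  1.5000e-01 -1.7890e+02] F [ 0.59 -0.45 -0.22] gap 0.0344 0.0
```

View pics/n4.png

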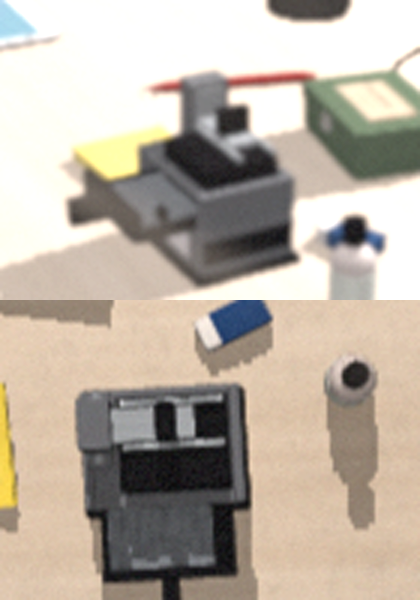

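The drawer is fully out, the plunger is still trapped with the bolt home, and the bottle, notes and eraser haven't moved. The gripper is clear of everything.

```bash
python3 -c "
from bench import env
print(env.close_job())"
```

```text
the job is handed in; nothing more can be done
None
```

The job is handed in (no verdict came back): the plunger is trapped about 9 mm down with the bolt home in the catch, the drawer is drawn out about 40 mm and let go, the bottle, notes and eraser look undisturbed, and it took about 20 s.

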